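# Put the tent sign back up on its rail at the bakery counter

## Task

Put the counter sign back up: lay the loose wooden rail across the stand's two forked posts, sitting fully down in both forks with about the same length sticking out at each end, and let go of it. Then take the black tent sign off its sloping rest and hang it astride that rail, about midway between the posts, hanging straight, one panel either side. Set both down gently rather than dropping them, and leave the mug, jar, shaker, bowl and brush where they are.

Things in the scene. Friction and masses are not known exactly. Their poses are not given: they have to be found in the camera images.
- rail: Loose square wooden rail with brass bands near its ends, 320 mm long (its y axis), 20 x 20 mm in section, 110 g, lying on the table. Origin: centre of its underside; z up.
- stand: Fixed dark steel stand: base 90 (x) x 280 (y) x 10 mm, two posts at y = -120 and +120 mm (36 mm in x, 20 mm in y), each ending in a fork open upwards: floor 140 mm above the table, slot 28 mm wide in x, centred on x = 0, lips flaring to 48 mm wide at 171 mm above the table. Origin: centre of the base's underside, on the table; z up.
- seat (a point): Midway between the two fork floors, 140 mm above the stand's origin, same axes: where the laid rail's origin belongs, the rail running along y.
- sign: Loose black tent sign, 260 g: crosspiece 44 (x) x 110 (y) mm, z = 0 to 8; two panels 5 mm thick, 110 mm wide, hang from it to z = -91 mm, 34 mm apart inside at the top, 53 mm at the bottom. Origin: centre of the crosspiece's underside, which sits on the rail. z runs from panels to grip block, y along the crosspiece; front and back alike. Starts with z leaning 40 degrees from vertical.
- grip (a point): Middle of the sign's red grip block, on the sign's z axis 34 mm from its origin, same axes; the block measures 18 (x) x 24 (y) mm and stands on top of the crosspiece from z = 8 to z = 53 mm in the sign's frame.
- rest: Fixed white sloping rest for the sign, base 170 (x) x 140 (y) x 12 mm, about 120 mm high: a sloping board and a ledge across its foot. Origin: centre of the base's underside; z up. The sign lies on its +x side with the sign's origin near x = -35, z = 138 mm, its grip block towards -x. The rest's -x points roughly away from the robot.
- breadbin: Fixed wooden bin of bread rolls, 160 x 140 mm, 60 mm high. Origin: centre of its underside.
- mug: Blue ceramic mug, 76 mm across, 90 mm high, handle at +y; origin: centre of its underside. Leave alone.
- jar: Amber jar with yellow cap, 64 mm across, 100 mm high; origin: centre of its underside. Leave alone.
- shaker: Clear shaker with steel cap, 44 mm across, 100 mm high; origin: centre of its underside. Leave alone.
- bowl: White bowl, 90 mm across, 40 mm high; origin: centre of its underside. Leave alone.
- brush: Pastry brush lying on the table, its length along x; origin: underside, near its middle. Leave alone.
Not all that is in view belongs to the job. Leave any purple look-alike of the sign alone.

How it is judged:
By the outcome, as a careful person would: the job done as asked, in the order asked, and still so for the second after the job is handed in, with the robot touching nothing.
It also fails if it takes over 67 s, if anything falls off the work surface, if the arm or the gripper's body presses on something with over 40 N, if the wrist force passes 120 N, or if a joint passes its speed limit or range.

## Robot

A 6-joint arm with a two-finger parallel gripper is mounted at the origin on the work surface. World frame = base frame: x ahead of the robot, y to its left, z up, the work surface at z = 0. Lengths are in m, angles in rad, forces in N, time in s.
With the tool pointing down it reaches from about 0.275 to 0.825 m from the base axis. Payload 4.9 kg.
Tool frame: the origin (TCP) lies on the front face of the gripper's body, between the roots of the fingers; the fingertips stand 73 mm ahead of it and the grasp point (between the pads) lies 54 mm ahead of it; z points along the fingers, y is the line along which they close (so a half turn about z gives the same grasp; the last joint's range is limited). The gripper opens to 85 mm and grips with 20 to 120 N. Pads are 22 mm wide; open, the fingers measure 114 mm over their backs; the gripper's body (76 mm by 85 mm) begins 54 mm behind the grasp point. The pads swing forward as they close: fully open they stand 13 mm farther back than shut.
Start: joints at [-1.331, 0.326, -0.193, 1.052, 0, 1.437], TCP at [0.201, -0.512, 0.304] pointing down, gripper open.
Joint ranges: [-2.65, 2.65], [-0.97, 1.79], [-1.3, 1.35], [-1.93, 2.1], [-1.47, 1.37], [-3.14, 3.14]. Speed limits (rad/s): [2.57, 2.57, 3.14, 3.14, 3.14, 3.14].

## Interface

Orientations are given as [roll, pitch, yaw] about the fixed x, y, z axes, in that order (R = Rz(yaw) Ry(pitch) Rx(roll)).
In Python, from station import monitor, eyes, manip gives the robot as it stands.
- The arm moves only by the shell command python3 -m crank 'ROWS'. ROWS is JSON, a list of rows, each a list of 5 numbers: the opening, from 0 (shut) to 1 (fully open), then the shift along the tool's x, y, z in cm, then the turn about the tool's z in degrees. In form: [[jaw, tx, ty, tz, spin], ...]. A call has 1 to 8 rows; each row is the pose to reach, as a shift and turn from the pose commanded when the call began, along the tool's axes at that moment; what a row does not reach only later rows make up. A row lasts 1/12 s, in which the tool goes at most 41.7 mm and 7.16 degrees, less where a joint would pass 70% of its speed; a pose out of reach is approached as far as the arm can. A call with a gripper value outside its range is refused whole. The fingers move at their own pace and stop on an object; the grip force is fixed at half the most. Time passes only in rows, so rows that repeat a pose let the fingers close. It gives the time, the measured TCP pose, the force, the opening and the grip force at its end, in the units of the state.
- monitor.get_obs(): the state, without advancing time (a new reading comes with each control period).
- eyes.capture(name): name is "scene" or "top" or "wrist"; returns a dict with "img" (480x640x3 uint8, red, green, blue), "fx", "fy", "cx", "cy" (pixels), "R" (3x3) and "t" (3): a world point X has camera coordinates R X + t; the wrist camera has in their place "tool_from_camera" (4x4, takes a point from camera to tool coordinates, whose origin is the TCP and whose axes are the flange's). Camera axes: x right, y down, z forward; pixel columns grow to the right and rows downward; lengths in m; the calibration is good to about 2 mm. A picture is of the moment at which its call begins: read the wrist's pose just before it. There is no depth.
- manip.close_job(): hands the job in; it is judged then, once.
The state is a dict: "clock": time; "joints": joint angles; "dq": joint speeds; "joint_torque": joint torques, N m; "ee_pos": TCP position; "orientation": TCP orientation; "ft_force": force on the tool from outside, world axes, zero at the start; "ft_torque": the same for the moment, N m; "opening": finger opening in m; "gripper_force": force on a finger pad.
Only numpy, scipy, OpenCV 4.12 (cv2) and the standard library are available. Lean on these libraries where they do the work, as an engineer would, in place of code of your own. Each camera call takes 0.05 s, during which the arm holds its last target. There are 200 camera calls.

## Working session

There is one attempt and no reset: what is moved stays moved. The work goes in short steps, Python scripts to look and compute and a shell command to move; the robot and the scene stay as the last step left them, time stands still between calls to the robot, and variables do not carry over. Pictures are saved under pics/ and viewed, at most 10 in all, crops included, and the job is handed in when it is done.

```bash
mkdir -p pics; ls; cat > h.py <<'E'
import cv2,numpy as np,json
from station import monitor,eyes,manip
E
python3 - <<'E'
from h import *
o=monitor.get_obs();print(o)
for n in("scene","top"):
    c=eyes.capture(n);cv2.imwrite(f"pics/{n}0.png",c["img"][:,:,::-1])
    np.savez(n+"0.npz",**c);print(n,c["fx"],c["cx"],c["cy"],np.round(-c["R"].T@c["t"],3),np.round(c["R"],3).tolist())
E
```

```text
pics
{'clock': 0.0, 'joints': array([-1.33123872e+00,  3.26985210e-01, -1.93588777e-01,  1.05199050e+00,
        3.68745420e-05,  1.43658249e+00]), 'dq': array([-0.00116284, -0.00177181, -0.00044724,  0.00119371,  0.00062881,
        0.00117337]), 'joint_torque': array([-1.34220965e-03, -4.43399692e+01,  2.62440491e+01,  1.55588554e-02,
       -1.21385742e-04,  1.46407281e-06]), 'ee_pos': array([ 0.20072363, -0.51157576,  0.30307736]), 'orientation': array([-3.13984533e+00, -2.73142839e-04,  3.73771174e-01]), 'ft_force': array([-0.77128054, -0.06104681,  0.6109621 ]), 'ft_torque': array([ 0.00467544, -0.0036255 ,  0.01187653]), 'gripper_force': 0.0, 'opening': 0.0852631756907508}
scene 463.44167179789224 318.75489015990956 234.336049242486 [ 1.203 -0.03   1.152] [[0.039, 0.999, -0.014], [0.846, -0.04, -0.531], [-0.531, 0.009, -0.847]]
top 512.6859420280603 319.2513504113635 237.70090951312375 [ 0.414 -0.019  1.379] [[-0.024, -1.0, -0.005], [-0.993, 0.025, -0.114], [0.114, 0.002, -0.994]]
```

View pics/scene0.png

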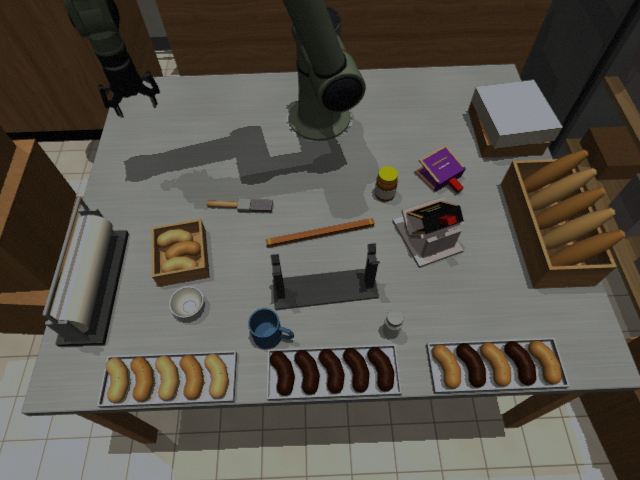

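View pics/top0.png

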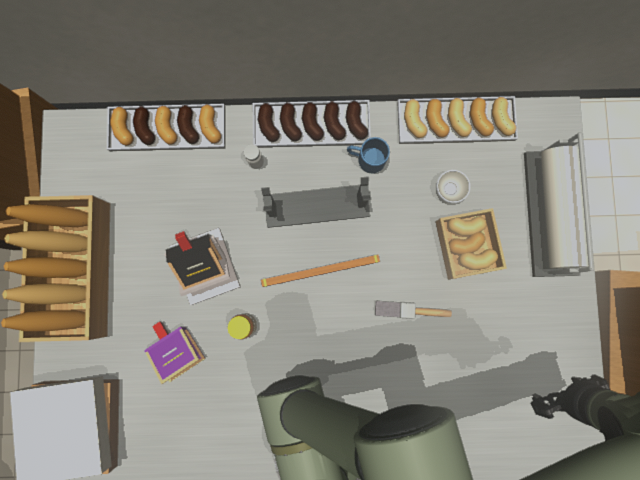

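The scene view shows the rail between about (268,242) and (373,223), the stand at (325,285) and the sign on its rest at (435,220). In the top view the rail runs (263,282)–(378,259), the stand is at (317,205) and the sign at (197,262). Next I'll enlarge both.

```bash
python3 - <<'E'
from h import *
t=cv2.imread("pics/top0.png")[175:305,155:395];s=cv2.imread("pics/scene0.png")[190:312,260:480]
a=cv2.resize(t,None,fx=800/240,fy=800/240,interpolation=2)[:, :]
cv2.imwrite("pics/topc.png",a)
cv2.imwrite("pics/scenec.png",cv2.resize(s,None,fx=3.6,fy=3.6,interpolation=2))
E
```

```text
(no output)
```

View pics/topc.png

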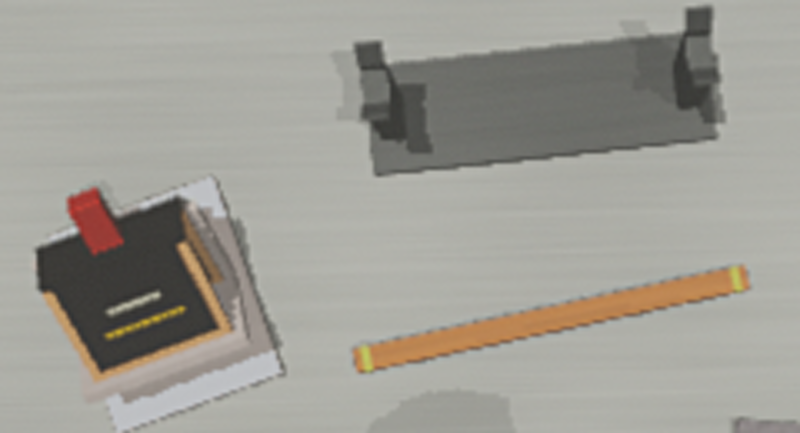

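View pics/scenec.png

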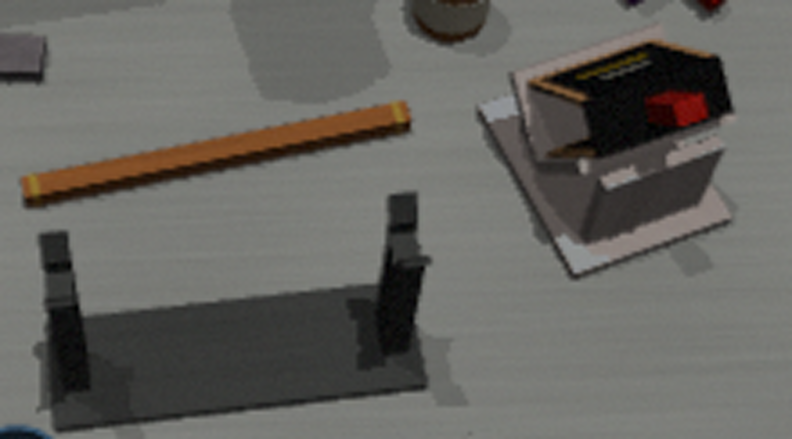

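The crops show clear rail ends, stand base corners, fork prongs and the red block (top crop (95,220), scene crop (677,110)). I'll fit poses using known geometry and triangulate the heights.

```bash
cat >> h.py <<'E'
from scipy.optimize import least_squares
from scipy.spatial.transform import Rotation as Ro
C={n:dict(np.load(f"{n}0.npz")) for n in("top","scene")}
def proj(c,X):
    p=np.atleast_2d(X)@c["R"].T+c["t"];return np.c_[c["fx"]*p[:,0]/p[:,2]+c["cx"],c["fy"]*p[:,1]/p[:,2]+c["cy"]]
def T(p):return np.array(p)/(800/240)+[155,175]
def S(p):return np.array(p)/3.6+[260,190]
def tri(obs): # list of (cam,px)
    f=lambda X:np.concatenate([proj(c,X)[0]-p for c,p in obs])
    r=least_squares(f,[.5,0,.05]);return r.x,np.abs(r.fun).max()
def onz(c,p,z):
    d=c["R"].T@np.array([(p[0]-c["cx"])/c["fx"],(p[1]-c["cy"])/c["fy"],1]);o=-c["R"].T@c["t"];return o+d*(z-o[2])/d[2]
E
python3 - <<'E'
from h import *
t,s=C["top"],C["scene"]
np.set_printoptions(precision=4,suppress=True)
A,r1=tri([(t,T((747,277))),(s,S((24,187)))]);B,r2=tri([(t,T((357,360))),(s,S((409,111)))])
print("rail",A,r1,B,r2,np.linalg.norm(A-B),(A+B)/2)
a=onz(t,T((747,277)),.02);b=onz(t,T((357,360)),.02);print(a,b,np.linalg.norm(a-b),(a+b)/2,"yaw",np.degrees(np.arctan2(*(a-b)[:2]*[-1,1])) )
a=onz(s,S((24,187)),.02);b=onz(s,S((409,111)),.02);print(a,b,np.linalg.norm(a-b))
# stand
def se2(q,P):
    c_,s_=np.cos(q[2]),np.sin(q[2]);P=np.atleast_2d(P);return np.c_[q[0]+c_*P[:,0]-s_*P[:,1],q[1]+s_*P[:,0]+c_*P[:,1],P[:,2]]
ob=[(t,T((374,172)),(-.045,.14,.01)),(t,T((717,135)),(-.045,-.14,.01)),(s,S((55,426)),(.045,-.14,.01)),(s,S((427,384)),(.045,.14,.01))]
r=least_squares(lambda q:np.concatenate([proj(c,se2(q,m))[0]-p for c,p,m in ob]),[.5,0,0]);print("stand",r.x,r.fun.reshape(-1,2))
q=r.x
for y in(-.12,.12):
  for x in(-.026,.026):
    X=se2(q,(x,y,.171));print(y,x,"topcrop",(proj(t,X)[0]-[155,175])*800/240,"scenecrop",(proj(s,X)[0]-[260,190])*3.6)
# rest
ob=[(t,T((213,177)),(-.085,-.07,.012)),(t,T((284,374)),(.085,-.07,.012)),(t,T((118,432)),(.085,.07,.012)),(s,S((573,275)),(-.085,-.07,.012)),(s,S((732,215)),(-.085,.07,.012)),(s,S((480,106)),(.085,-.07,.012))]
r=least_squares(lambda q:np.concatenate([proj(c,se2(q,m))[0]-p for c,p,m in ob]),[.45,.3,3.1]);print("rest",r.x,r.fun.reshape(-1,2))
q=r.x
R=Ro.from_euler("z",q[2])*Ro.from_euler("y",-np.radians(40));o=se2(q,(-.035,0,.138))[0]
print("sign nominal o",o,"grip",R.apply([0,0,.034])+o,"z",R.apply([0,0,1]))
pts=np.array([[x,y,z] for z in(.053,.008) for x in(-.009,.009) for y in(-.012,.012)]+[[x,y,.008] for x in(-.022,.022) for y in(-.055,.055)])
for m in pts:
  X=R.apply(m)+o;print(m*1000,(proj(t,X)[0]-[155,175])*800/240,(proj(s,X)[0]-[260,190])*3.6)
for n,c,off,k in(("top",t,(155,175),800/240),("scene",s,(260,190),3.6)):
  im=c["img"].astype(int);m=(im[:,:,0]>90)&(im[:,:,1]<60)&(im[:,:,2]<60);yy,xx=np.nonzero(m)
  w=(xx>off[0])&(xx<off[0]+230)&(yy>off[1])&(yy<off[1]+100);print(n,w.sum(),(np.array([xx[w].mean(),yy[w].mean()])-off)*k)
E
```

```text
rail [ 0.5108 -0.1715  0.0204] 0.930821952044198 [0.4528 0.1403 0.0194] 1.1126487238402092 0.31714587233719516 [ 0.4818 -0.0156  0.0199]
[ 0.5109 -0.1738  0.02  ] [0.4526 0.1376 0.02  ] 0.3168122004009552 [ 0.4817 -0.0181  0.02  ] yaw -169.3979020137044
[ 0.5107 -0.1689  0.02  ] [0.4531 0.1435 0.02  ] 0.31763640295901846
stand [ 0.6584 -0.0102  0.0848] [[-0.8235  0.8694]
 [-0.5253  0.7178]
 [-1.1394  1.2844]
 [-0.1558  0.3495]]
-0.12 -0.026 topcrop [705.2538  79.5631] scenecrop [ 50.0292 236.0949]
-0.12 0.026 topcrop [696.6488   8.9365] scenecrop [ 55.702 304.207]
0.12 -0.026 topcrop [372.4116 115.7614] scenecrop [400.1185 195.9965]
0.12 0.026 topcrop [365.3879  44.8526] scenecrop [414.3723 262.3321]
rest [0.515  0.2512 3.4796] [[-34.3178  12.2653]
 [-34.6972  12.8005]
 [ 64.7509 -23.3895]
 [ 30.0883 -11.7501]
 [-58.6293  21.4934]
 [ 27.1003 -10.5662]]
sign nominal o [0.548  0.2628 0.138 ] grip [0.5686 0.27   0.164 ] z [0.6064 0.2131 0.766 ]
[ -9. -12.  53.] [119.7054 176.5214] [653.4198 135.3155]
[-9. 12. 53.] [151.4741 164.6816] [622.9443 146.2433]
[  9. -12.  53.] [121.9525 192.4732] [646.9998 110.824 ]
[ 9. 12. 53.] [154.0615 180.4944] [616.4225 121.6856]
[ -9. -12.   8.] [144.6028 219.4417] [623.3836 130.1187]
[-9. 12.  8.] [175.563 207.867] [593.9042 140.6305]
[  9. -12.   8.] [147.0547 235.4423] [617.1234 106.5028]
[ 9. 12.  8.] [178.3381 223.735 ] [587.5489 116.9531]
[-22. -55.   8.] [ 87.698 228.7  ] [680.0455 128.3832]
[-22.  55.   8.] [228.5487 176.0799] [545.2358 176.767 ]
[ 22. -55.   8.] [ 92.2713 268.4013] [665.1518  70.9228]
[22. 55.  8.] [236.7431 214.2949] [529.2764 118.6175]
top 101 [ 93.1683 220.9571]
scene 76 [591.2053 117.2368]
```

```bash
cat >> h.py <<'E'
np.set_printoptions(precision=4,suppress=True)
def se2(q,P):
    c_,s_=np.cos(q[2]),np.sin(q[2]);P=np.atleast_2d(P);return np.c_[q[0]+c_*P[:,0]-s_*P[:,1],q[1]+s_*P[:,0]+c_*P[:,1],P[:,2]]
E
python3 - <<'E'
from h import *
t,s=C["top"],C["scene"]
ob=[(t,T((213,177)),(-.085,.07,.012)),(t,T((284,374)),(.085,.07,.012)),(t,T((118,432)),(.085,-.07,.012)),(s,S((573,275)),(-.085,.07,.012)),(s,S((732,215)),(-.085,-.07,.012)),(s,S((480,106)),(.085,.07,.012))]
r=least_squares(lambda q:np.concatenate([proj(c,se2(q,m))[0]-p for c,p,m in ob]),[.45,.3,3.1]);print("rest",r.x,r.fun.reshape(-1,2))
q=r.x
R=Ro.from_euler("z",q[2])*Ro.from_euler("y",-np.radians(40));o=se2(q,(-.035,0,.138))[0]
print("sign nominal o",o,"grip",R.apply([0,0,.034])+o,"z",R.apply([0,0,1]))
pts=np.array([[x,y,z] for z in(.053,.008) for x in(-.009,.009) for y in(-.012,.012)]+[[x,y,.008] for x in(-.022,.022) for y in(-.055,.055)])
for m in pts:
  X=R.apply(m)+o;print(m*1000,(proj(t,X)[0]-[155,175])*800/240,(proj(s,X)[0]-[260,190])*3.6)
E
```

```text
rest [0.5016 0.2928 3.4758] [[-0.54   -0.7248]
 [-0.7459 -0.4363]
 [-0.7711  0.8078]
 [-0.2983 -0.0979]
 [-0.3514  0.3325]
 [-1.5979 -0.3117]]
sign nominal o [0.5347 0.3043 0.138 ] grip [0.5553 0.3115 0.164 ] z [0.6072 0.2109 0.766 ]
[ -9. -12.  53.] [ 61.5309 196.3302] [708.9118 117.1525]
[-9. 12. 53.] [ 93.4191 184.5796] [678.7747 127.8423]
[  9. -12.  53.] [ 63.0838 212.5403] [702.7363  92.7473]
[ 9. 12. 53.] [ 95.3146 200.6514] [672.5003 103.3719]
[ -9. -12.   8.] [ 87.768  238.8575] [677.1935 112.594 ]
[-9. 12.  8.] [118.8431 227.3706] [648.0297 122.8812]
[  9. -12.   8.] [ 89.5576 255.106 ] [671.1644  89.0579]
[ 9. 12.  8.] [120.9581 243.4872] [641.9081  99.2845]
[-22. -55.   8.] [ 31.1304 247.7832] [733.1417 111.1981]
[-22.  55.   8.] [172.5011 195.5633] [599.77   158.5495]
[ 22. -55.   8.] [ 34.0755 288.0872] [718.8014  53.9288]
[22. 55.  8.] [179.0908 234.3889] [584.3937 100.6014]
```

```bash
cat > go.py <<'E'
import sys,numpy as np
from station import monitor
o=monitor.get_obs();p=np.array(o["ee_pos"]);y=o["orientation"][2]
a=[float(v) for v in sys.argv[1:]]
d=np.array(a[:3])-p
print("pos",p.round(4),"yaw",round(np.degrees(y),2),"rp",np.round(o["orientation"][:2],3),"F",o["ft_force"].round(1),"open",round(o["opening"],4),"t",round(o["clock"],2))
if a: print("t cm:",np.round([100*(d[0]*np.cos(y)+d[1]*np.sin(y)),100*(d[0]*np.sin(y)-d[1]*np.cos(y)),-100*d[2]],2),"spin",round((-(a[3]-np.degrees(y))+180)%360-180,1))
E
python3 -m crank '[[1,4,-3,1,-7],[1,8,-6,2,-14],[1,12,-9,3,-20],[1,15,-12,4,-26],[1,18,-15,5,-32],[1,21,-17,6,-38],[1,23,-18.5,7,-43],[1,23,-18.5,7,-45]]'; python3 go.py .4818 -.0156 .2 100.5
```

```text
clock: 0.77
ee_pos: [0.3477, -0.2507, 0.2321]
orientation: [-3.138, -0.003, 1.167]
ft_force: [-1.2, 0.6, 0.7]
opening: 0.0853
gripper_force: 0.0
pos [ 0.3477 -0.2507  0.2321] yaw 66.88 rp [-3.138e+00 -3.000e-03] F [-1.2  0.6  0.7] open 0.0853 t 0.77
t cm: [26.89  3.1   3.21] spin -33.6
```

```bash
python3 -m crank '[[1,4,0.5,0.5,-6],[1,8,1,1,-12],[1,12,1.5,1.5,-18],[1,16,2,2,-24],[1,20,2.5,2.5,-30],[1,24,3,3,-33.6],[1,26.9,3.1,3.2,-33.6],[1,26.9,3.1,3.2,-33.6]]'; python3 -m crank '[[1,0,0,0,0],[1,0,0,0,0]]' >/dev/null; python3 - <<'E'
from h import *
o=monitor.get_obs();c=eyes.capture("wrist");np.savez("w1.npz",p=o["ee_pos"],r=o["orientation"],**c);cv2.imwrite("pics/w1.png",c["img"][:,:,::-1])
print(o["ee_pos"],np.degrees(o["orientation"]),c["tool_from_camera"],c["fx"])
E
```

```text
clock: 1.43
ee_pos: [0.4849, -0.0175, 0.2012]
orientation: [3.141, -0.002, 1.752]
ft_force: [-0.2, 0.5, -0.2]
opening: 0.0854
gripper_force: 0.0
[ 0.4829 -0.0218  0.2015] [-179.9272    0.0008  100.0303] [[ 0.001  -0.9542 -0.299   0.0773]
 [ 1.      0.0015 -0.0013 -0.0006]
 [ 0.0017 -0.299   0.9542 -0.0707]
 [ 0.      0.      0.      1.    ]] 416.733604214637
```

View pics/w1.png

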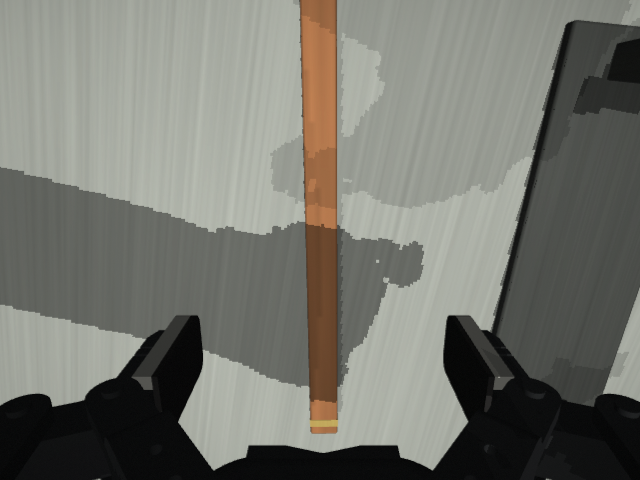

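The rail runs up the wrist picture between the fingers, from its −y end at (323,433) to (319,0).

```bash
cat >> h.py <<'E'
def wz(d,px,z):
    M=d["tool_from_camera"];Rw=Ro.from_euler("xyz",d["r"]).as_matrix()
    v=Rw@M[:3,:3]@np.array([(px[0]-d["cx"])/d["fx"],(px[1]-d["cy"])/d["fy"],1]);o=Rw@M[:3,3]+d["p"]
    return o+v*(z-o[2])/v[2]
E
python3 - <<'E'
from h import *
d=np.load("w1.npz");e=wz(d,(323.5,432.5),.02);a=wz(d,(319.5,5),.02);m=wz(d,(322,250),.02)
u=(a-e)/np.linalg.norm(a-e);print("end",e,"a",a,m,"yaw",np.degrees(np.arctan2(-u[0],u[1])),"mid",e+.16*u)
E
python3 go.py .4818 -.0175 .2 100.5
```

```text
end [ 0.5088 -0.1706  0.02  ] a [0.4571 0.1069 0.02  ] [ 0.4828 -0.0301  0.02  ] yaw 10.562247417798057 mid [ 0.4795 -0.0133  0.02  ]
pos [ 0.4829 -0.0224  0.2017] yaw 99.96 rp [-3.141  0.   ] F [0.9 0.2 0.9] open 0.0855 t 1.65
t cm: [ 0.5  -0.02  0.17] spin -0.5
```

```bash
python3 -m crank '[[1,0.7,-0.15,3,-0.5],[1,0.7,-0.15,6,-0.5],[1,0.7,-0.15,9,-0.5],[1,0.7,-0.15,11,-0.5],[1,0.7,-0.15,11.8,-0.5],[1,0.7,-0.15,11.8,-0.5],[1,0.7,-0.15,11.8,-0.5],[1,0.7,-0.15,11.8,-0.5]]'; python3 go.py .4805 -.015 .078 100.5
```

```text
clock: 2.32
ee_pos: [0.4817, -0.0158, 0.0852]
orientation: [3.14, 0.001, 1.753]
ft_force: [0.5, -0.6, 1.2]
opening: 0.0855
gripper_force: 0.0
pos [ 0.4817 -0.0158  0.0852] yaw 100.46 rp [3.14e+00 1.00e-03] F [ 0.5 -0.6  1.2] open 0.0855 t 2.32
t cm: [ 0.1  -0.1   0.72] spin -0.0
```

```bash
python3 -m crank '[[0.5,0.1,-0.1,0.4,0],[0.4,0.1,-0.1,0.7,0],[0.3,0.1,-0.1,0.7,0],[0.3,0.1,-0.1,0.7,0],[0,0.1,-0.1,0.7,0],[0,0.1,-0.1,0.7,0],[0,0.1,-0.1,0.7,0],[0,0.1,-0.1,0.7,0]]'; python3 -m crank '[[0,0,0,0,0],[0,0,0,0,0],[0,0,0,0,0],[0,0,0,-2,0],[0,0,0,-4,0],[0,0,0,-4,0]]'; python3 go.py
```

```text
clock: 2.98
ee_pos: [0.4799, -0.0142, 0.0773]
orientation: [3.141, 0.0, 1.754]
ft_force: [-1.3, 0.5, 6.0]
opening: 0.0187
gripper_force: 59.5
clock: 3.48
ee_pos: [0.4813, -0.0145, 0.1194]
orientation: [3.138, 0.002, 1.754]
ft_force: [1.2, 0.3, -0.8]
opening: 0.0184
gripper_force: 59.0Traceback (most recent call last):
  File "go.py", line 5, in <module>
    d=np.array(a[:3])-p
      ~~~~~~~~~~~~~~~^~
ValueError: operands could not be broadcast together with shapes (0,) (3,)
```

```bash
sed -i 's/^d=np.*/d=np.array((a or [0]*4)[:3])-p/' go.py; python3 -m crank '[[0,0,0,-3,0],[0,0,0,-6,0],[0,0,0,-9,0],[0,0,0,-12,0],[0,0,0,-15,0],[0,0,0,-17.5,0],[0,0,0,-17.5,0],[0,0,0,-17.5,0]]'; python3 go.py .6584 -.0102 .295 94.9
```

```text
clock: 4.15
ee_pos: [0.4803, -0.0144, 0.2924]
orientation: [3.139, 0.001, 1.754]
ft_force: [-0.6, -0.4, -0.8]
opening: 0.0184
gripper_force: 59.1
pos [ 0.4803 -0.0144  0.2924] yaw 100.52 rp [3.139e+00 1.000e-03] F [-0.6 -0.4 -0.8] open 0.0184 t 4.15
t cm: [-2.84 17.59 -0.26] spin 5.6
```

```bash
python3 -m crank '[[0,-0.5,3,0,1],[0,-1,6,0,2],[0,-1.5,9,0,3],[0,-2,12,0,4],[0,-2.5,15,0,5],[0,-2.8,17.6,0,5.6],[0,-2.8,17.6,0,5.6],[0,-2.8,17.6,0,5.6]]';python3 -m crank '[[0,0,0,0,0],[0,0,0,0,0]]' >/dev/null; python3 - <<'E'
from h import *
o=monitor.get_obs();c=eyes.capture("wrist");np.savez("w2.npz",p=o["ee_pos"],r=o["orientation"],**c);a=c["img"]
t=eyes.capture("top")["img"][130:250,220:420];s=eyes.capture("scene")["img"][140:300,240:410]
b=np.zeros((600,800,3),np.uint8);b[:300,:400]=cv2.resize(a,(400,300),interpolation=3);b[300:540,:400]=cv2.resize(t,(400,240));b[:376,400:]=cv2.resize(s,(400,376))
cv2.imwrite("pics/w2.png",b[:,:,::-1]);cv2.imwrite("pics/w2raw.png",a[:,:,::-1])
E
python3 go.py .6584 -.0102 .295 94.9
```

```text
clock: 4.82
ee_pos: [0.6575, -0.0096, 0.2881]
orientation: [-3.137, -0.001, 1.657]
ft_force: [-0.8, 0.3, -1.3]
opening: 0.0182
gripper_force: 59.2
pos [ 0.657  -0.0097  0.2922] yaw 94.91 rp [3.142 0.   ] F [-0.2  0.2 -0.9] open 0.0186 t 5.13
t cm: [-0.06  0.14 -0.28] spin 0.0
```

View pics/w2.png

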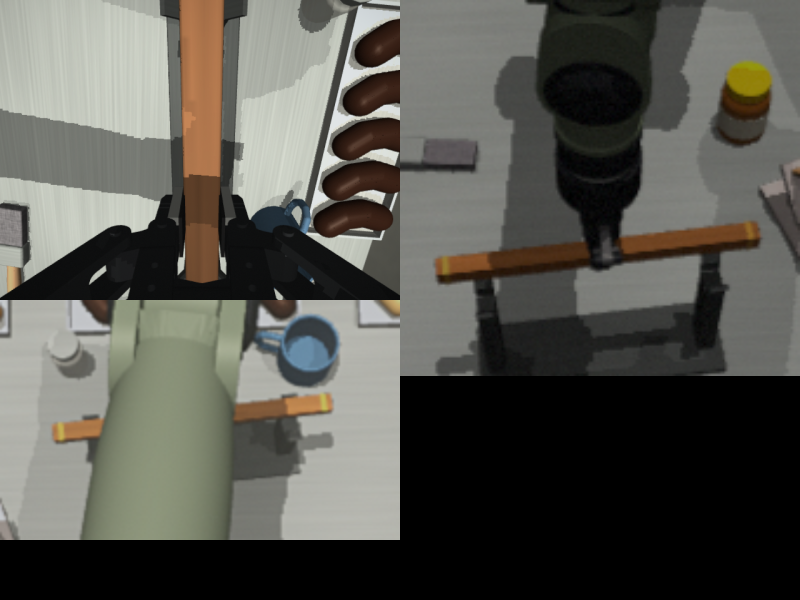

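Wrist view: the rail is centred near column 201 and the +y fork near column 204 (half scale), so the alignment is nearly right. I'll crop for an exact reading.

```bash
python3 - <<'E'
from h import *
a=cv2.imread("pics/w2raw.png")[0:150,220:420]
cv2.imwrite("pics/w2c.png",cv2.resize(a,None,fx=4,fy=4,interpolation=2));d=np.load("w2.npz");print(d["cx"],d["cy"])
E
```

```text
322.63151931484197 240.33529283016665
```

View pics/w2c.png

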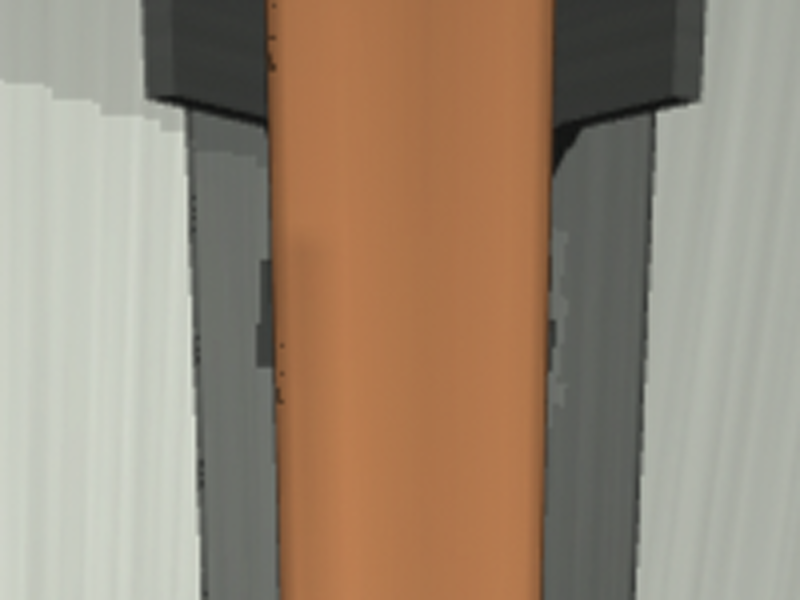

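The fork lips' inner corners are at (147,96) and (700,98) in the crop.

```bash
python3 - <<'E'
from h import *
d=np.load("w2.npz")
L=wz(d,(220+147/4,24),.171);R=wz(d,(395,24.5),.171);print(L,R,np.linalg.norm(L-R))
for y in (3,24): print("rail",wz(d,(322.6,y),.235))
q=(.6584,-.0102,.0848)
print("pred", se2(q,(0,.11,.171)),"meas",(L+R)/2)
# base left edge lines in the wrist image (z=.01): left (187,110)->(203,560), right (655,110)->(635,590)
for l,r in(((187,110),(655,110)),((203,580),(636,580))):
    A=wz(d,(220+l[0]/4,l[1]/4),.01);B=wz(d,(220+r[0]/4,r[1]/4),.01);print(A,B,(A+B)/2,np.linalg.norm(A-B))
E
```

```text
[0.6184 0.0986 0.171 ] [0.6752 0.1033 0.171 ] 0.05696646996928472
rail [0.6463 0.0947 0.235 ]
rail [0.6468 0.0896 0.235 ]
pred [[0.6491 0.0994 0.171 ]] meas [0.6468 0.1009 0.171 ]
[0.6001 0.1232 0.01  ] [0.6889 0.1309 0.01  ] [0.6445 0.1271 0.01  ] 0.08914661829117802
[0.6075 0.0359 0.01  ] [0.6964 0.0437 0.01  ] [0.6519 0.0398 0.01  ] 0.08927208273843106
```

```bash
python3 -m crank '[[0,0,0.1,1.5,0],[0,0,0.1,3,0],[0,0,0.1,4.5,0],[0,0,0.1,5.5,0],[0,0,0.1,6.2,0],[0,0,0.1,6.7,0],[0,0,0.1,7,0],[0,0,0.1,7,0]]';python3 -m crank '[[0,0,0,0,0],[0,0,0,0.2,0],[0,0,0,0.4,0],[0,0,0,0.4,0],[0,0,0,0.4,0]]'; python3 go.py .658 -.0098 .2173 94.9
```

```text
clock: 5.8
ee_pos: [0.6586, -0.0096, 0.2217]
orientation: [-3.141, -0.0, 1.657]
ft_force: [-0.3, -0.4, -1.8]
opening: 0.0183
gripper_force: 59.2
clock: 6.22
ee_pos: [0.6587, -0.0096, 0.2179]
orientation: [-3.142, 0.0, 1.657]
ft_force: [-0.9, 0.3, -0.9]
opening: 0.0187
gripper_force: 59.2
pos [ 0.6587 -0.0096  0.2179] yaw 94.92 rp [-3.142  0.   ] F [-0.9  0.3 -0.9] open 0.0187 t 6.22
t cm: [-0.02 -0.07  0.06] spin 0.0
```

```bash
python3 -m crank '[[0,0,0,0.05,0],[0,0,0,0.1,0],[0,0,0,0.1,0],[0,0,0,0.1,0]]';python3 go.py
```

```text
clock: 6.55
ee_pos: [0.6588, -0.0096, 0.2173]
orientation: [3.141, 0.0, 1.657]
ft_force: [-1.8, -1.6, 3.2]
opening: 0.0182
gripper_force: 59.7
pos [ 0.6588 -0.0096  0.2173] yaw 94.92 rp [3.141 0.   ] F [-1.8 -1.6  3.2] open 0.0182 t 6.55
```

```bash
python3 -m crank '[[0.25,0,0,0,0],[0.3,0,0,0,0],[0.4,0,0,0,0],[0.6,0,0,0,0],[0.8,0,0,0,0],[0.8,0,0,-3,0],[0.8,0,0,-6,0],[0.8,0,0,-9,0]]';python3 -m crank '[[1,0,0,-3,0],[1,0,0,-3,0]]';python3 - <<'E'
from h import *
o=monitor.get_obs();c=eyes.capture("wrist");np.savez("w3.npz",p=o["ee_pos"],r=o["orientation"],**c);a=c["img"]
s=eyes.capture("scene")["img"][190:320,250:410]
b=np.zeros((600,800,3),np.uint8);b[:300,:400]=cv2.resize(a,(400,300),interpolation=3);b[275:600]=0;b[:300,:400]=cv2.resize(a,(400,300),interpolation=3);b[:325,400:]=cv2.resize(s,(400,325),interpolation=2);
b[325:600,:400]=cv2.resize(a[0:110,240:400],(400,275),interpolation=2)
cv2.imwrite("pics/w3.png",b[:,:,::-1])
E
python3 go.py .5553 .3115 .30 199.1
```

```text
clock: 7.22
ee_pos: [0.6583, -0.0095, 0.3073]
orientation: [-3.14, -0.0, 1.657]
ft_force: [0.5, -0.1, 1.1]
opening: 0.0684
gripper_force: 0.0
clock: 7.38
ee_pos: [0.6609, -0.0098, 0.3441]
orientation: [3.131, 0.002, 1.657]
ft_force: [0.3, 0.3, 0.6]
opening: 0.0852
gripper_force: 0.0
pos [ 0.6595 -0.0097  0.3386] yaw 94.91 rp [3.138e+00 1.000e-03] F [-0.7 -0.3 -0.7] open 0.0851 t 7.48
t cm: [32.89 -7.63  3.86] spin -104.2
```

View pics/w3.png

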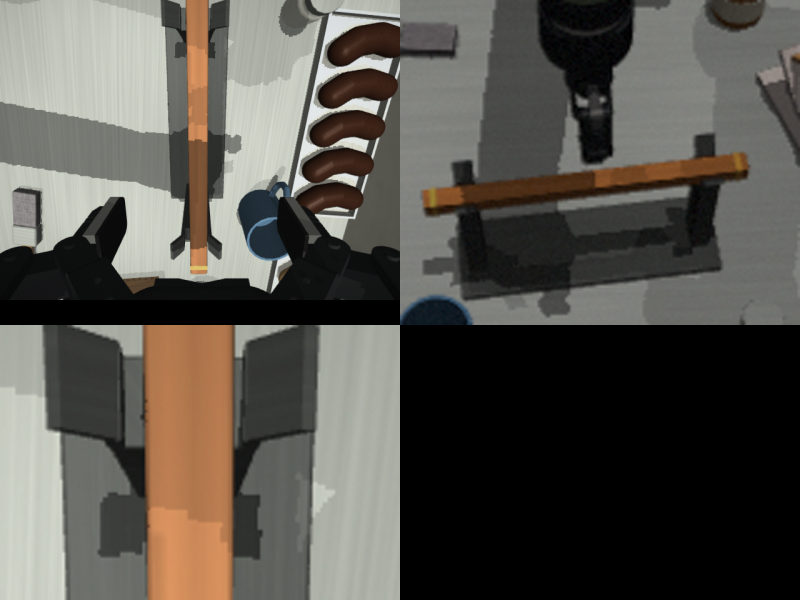

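The rail is down in both forks, with near-equal overhangs in the scene crop (left about 29 px, right about 31 px). Next is the sign.

```bash
python3 -m crank '[[1,3,-0.7,0.3,-7],[1,6,-1.4,0.6,-14],[1,9,-2.1,1,-21],[1,12,-2.8,1.5,-28],[1,15,-3.5,2,-35],[1,18,-4.2,2.5,-42],[1,20,-5,3,-49],[1,20,-5,3,-52]]';python3 go.py .5553 .3115 .30 199.1
```

```text
clock: 8.15
ee_pos: [0.5885, 0.1891, 0.304]
orientation: [-3.139, -0.005, 2.574]
ft_force: [-0.6, -0.1, -1.4]
opening: 0.0861
gripper_force: 0.0
pos [0.5885 0.1891 0.304 ] yaw 147.49 rp [-3.139 -0.005] F [-0.6 -0.1 -1.4] open 0.0861 t 8.15
t cm: [9.38 8.54 0.4 ] spin -51.6
```

```bash
python3 -m crank '[[1,1.5,1.4,0,-7],[1,3,2.8,0,-14],[1,4.5,4.2,0,-21],[1,6,5.5,0,-28],[1,7.5,7,0,-35],[1,8.8,8,0,-42],[1,8.8,8,0,-49],[1,8.8,8,0,-51]]';python3 -m crank '[[1,0,0,0,0],[1,0,0,0,0],[1,0,0,0,0]]'>/dev/null
cat > cap.py <<'E'
from h import *
import sys
n=sys.argv[1];o=monitor.get_obs();c=eyes.capture("wrist");np.savez(n+".npz",p=o["ee_pos"],r=o["orientation"],**c);cv2.imwrite(f"pics/{n}.png",c["img"][:,:,::-1])
h=cv2.cvtColor(c["img"],cv2.COLOR_RGB2HSV);m=(((h[:,:,0]<8)|(h[:,:,0]>172))&(h[:,:,1]>150)&(h[:,:,2]>60)).astype(np.uint8)
N,l,st,ce=cv2.connectedComponentsWithStats(m)
for i in range(1,N):
    if st[i,4]>150: print(st[i],ce[i])
E
python3 cap.py w4; python3 go.py .5553 .3115 .30 199.1
```

```text
clock: 8.82
ee_pos: [0.5604, 0.3014, 0.3048]
orientation: [-3.141, -0.003, -2.822]
ft_force: [0.0, -0.3, 0.8]
opening: 0.0856
gripper_force: 0.0
[ 325  204   47   85 3685] [347.2898 246.7433]
pos [0.5616 0.3001 0.3062] yaw -162.15 rp [-3.142e+00 -1.000e-03] F [-0.  -0.7  0.7] open 0.0852 t 9.12
t cm: [0.25 1.28 0.62] spin -1.3
```

View pics/w4.png

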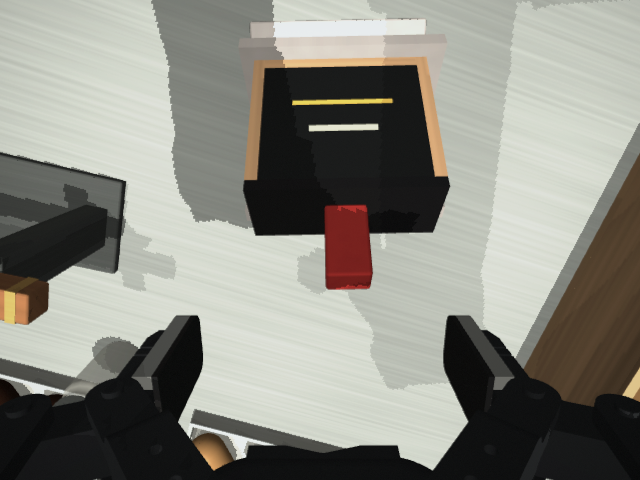

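The wrist view shows the sign: red block spanning (325–371, 204–289), crosspiece corners at (244,180), (450,180), (256,235), (434,231). I'll fit its pose.

```bash
python3 - <<'E'
from h import *
d=np.load("w4.npz");M=d["tool_from_camera"];Rw=Ro.from_euler("xyz",d["r"]).as_matrix()
Rc=Rw@M[:3,:3];oc=Rw@M[:3,3]+d["p"]
w=dict(R=Rc.T,t=-Rc.T@oc,fx=d["fx"],fy=d["fy"],cx=d["cx"],cy=d["cy"])
t,s=C["top"],C["scene"]
ob=[(w,(244,181),(22,55,8)),(w,(450,180),(22,-55,8)),(w,(256,235),(-22,55,8)),(w,(434,231),(-22,-55,8)),(w,(326,275),(9,12,53)),(w,(371,275),(9,-12,53)),(w,(328,289),(-9,12,53)),(w,(371,288),(-9,-12,53))]
far=[(t,T((68,198)),(-9,-12,53)),(t,T((98,188)),(-9,12,53)),(t,T((38,248)),(-22,-55,8)),(t,T((183,197)),(-22,55,8))]
def f(q,o):
    R=Ro.from_euler("z",q[3])*Ro.from_euler("y",-q[4]);return np.concatenate([proj(c,R.apply(np.array(m)/1000)+q[:3])[0]-p for c,p,m in o])
for o in(ob,ob+far):
    r=least_squares(f,[.5347,.3043,.138,3.476,.7],args=(o,));q=r.x
    R=Ro.from_euler("z",q[3])*Ro.from_euler("y",-q[4])
    print(q[:3],np.degrees(q[3:]),"grip",q[:3]+R.apply([0,0,.034]),"rms",np.sqrt((r.fun**2).mean()));print(r.fun.reshape(-1,2).round(1).tolist())
E
```

```text
[0.5303 0.3049 0.139 ] [198.7073  39.8944] grip [0.5509 0.3119 0.1651] rms 2.283133637621908
[[-1.6, 5.2], [2.0, 3.2], [-1.3, -2.1], [0.1, -0.5], [-0.5, -2.5], [3.2, -3.2], [-2.4, -0.3], [0.1, 0.1]]
[0.5305 0.3048 0.1383] [198.6584  40.0241] grip [0.5512 0.3118 0.1644] rms 2.17285040051873
[[-1.5, 5.3], [1.5, 3.6], [-1.3, -2.2], [-0.4, -0.5], [-0.7, -2.5], [2.8, -3.1], [-2.6, -0.4], [-0.4, 0.1], [-2.1, 1.2], [-1.5, 0.7], [-2.3, 1.4], [-3.3, 1.4]]
```

```bash
python3 go.py .552 .312 .260 198.8; python3 -m crank '[[1,0.5,0.7,2,-1],[1,0.5,1.4,4,-1],[1,0.5,1.4,4.6,-1],[1,0.5,1.4,4.6,-1],[1,0.5,1.4,4.6,-1]]'; python3 go.py .552 .312 .220 198.8
```

```text
pos [0.5616 0.3001 0.3062] yaw -162.15 rp [-3.142e+00 -1.000e-03] F [-0.  -0.7  0.7] open 0.0852 t 9.12
t cm: [0.55 1.42 4.62] spin -1.0
clock: 9.53
ee_pos: [0.5528, 0.3119, 0.261]
orientation: [-3.141, -0.001, -2.812]
ft_force: [0.0, -1.1, 0.3]
opening: 0.0857
gripper_force: 0.0
pos [0.5528 0.3119 0.261 ] yaw -161.11 rp [-3.141e+00 -1.000e-03] F [ 0.  -1.1  0.3] open 0.0857 t 9.53
t cm: [0.07 0.04 4.1 ] spin 0.1
```

```bash
python3 -m crank '[[1,0,0,2,0],[1,0,0,3.5,0],[1,0,0,4.1,0],[0.6,0,0,4.1,0],[0.4,0,0,4.1,0],[0,0,0,4.1,0],[0,0,0,4.1,0],[0,0,0,4.1,0]]';python3 -m crank '[[0,0,0,0,0],[0,0,0,0,0],[0,0,0,0,0],[0,0,0,0,0]]'; python3 cap.py w5
```

```text
clock: 10.2
ee_pos: [0.5532, 0.3124, 0.2209]
orientation: [-3.141, 0.002, -2.811]
ft_force: [1.1, -5.2, 1.5]
opening: 0.0256
gripper_force: 2.3
clock: 10.53
ee_pos: [0.5533, 0.3121, 0.221]
orientation: [-3.141, 0.002, -2.812]
ft_force: [-0.1, -1.9, 5.4]
opening: 0.0228
gripper_force: 59.9
[ 286  266   74  136 9363] [322.3954 334.4963]
```

```bash
python3 -c "
from h import *
print(monitor.get_obs()['ft_torque'])"; python3 -m crank '[[0,0,0,-1,0],[0,0,0,-2.5,0],[0,0,0,-4.5,0],[0,0,0,-7,0],[0,0,0,-9.5,0],[0,0,0,-12,0],[0,0,0,-12,0],[0,0,0,-12,0]]'; python3 -m crank '[[0,0,0,0,0],[0,0,0,0,0],[0,0,0,0,0],[0,0,0,0,0]]'; python3 cap.py w6;python3 -c "
from h import *
for i in range(3): print(monitor.get_obs()['ft_torque'],monitor.get_obs()['ft_force'])"; python3 go.py
```

```text
[-0.3991  0.0776 -0.0122]
clock: 11.25
ee_pos: [0.553, 0.3127, 0.3411]
orientation: [3.141, 0.003, -2.811]
ft_force: [0.6, -0.3, -3.4]
opening: 0.0227
gripper_force: 59.3
clock: 11.58
ee_pos: [0.5522, 0.312, 0.3384]
orientation: [-3.141, -0.003, -2.811]
ft_force: [-0.3, -0.1, -1.8]
opening: 0.023
gripper_force: 59.3
[508   0  31  15 334] [521.3503   5.4431]
[ 286  266   74  136 9376] [322.418 334.559]
[ 0.0668 -0.1002 -0.0333] [-0.0076 -0.4564 -2.4118]
[ 0.0668 -0.1002 -0.0333] [-0.0076 -0.4564 -2.4118]
[ 0.0668 -0.1002 -0.0333] [-0.0076 -0.4564 -2.4118]
pos [0.5523 0.3121 0.3387] yaw -161.08 rp [-3.142e+00 -2.000e-03] F [-0.  -0.5 -2.4] open 0.0231 t 11.63
```

No self-swing: the block looks the same in the grip. I'll right it by pulling the panel against the fixed rest's back edge. First I'll build a tilt estimator from the block's outline and locate that edge.

```bash
cat > tilt.py <<'E'
from h import *
import sys
def fit(n):
    d=np.load(n+".npz");h=cv2.cvtColor(d["img"],cv2.COLOR_RGB2HSV);m=(((h[:,:,0]<8)|(h[:,:,0]>172))&(h[:,:,1]>150)&(h[:,:,2]>60)).astype(np.uint8);m[:,:200]=0;m[:,440:]=0;m[:120]=0
    N,l,st,ce=cv2.connectedComponentsWithStats(m);k=1+np.argmax(st[1:,4]);m=(l==k)
    M=np.linalg.inv(d["tool_from_camera"]);c=dict(R=M[:3,:3],t=M[:3,3],fx=d["fx"],fy=d["fy"],cx=d["cx"],cy=d["cy"])
    P=np.array([[x,y,z] for x in(-9,9) for y in(-12,12) for z in(-26,19)])/1000.
    best=None
    for th in np.arange(-20,56,1.):
        # sign in tool frame: tool x toward robot (=sign +x when upright), tool z down; sign z leans to -x tool
        a=np.radians(th);X=np.c_[np.cos(a)*P[:,0]+np.sin(a)*P[:,2]*1,P[:,1],-np.sin(a)*P[:,0]+np.cos(a)*P[:,2]]
        # P z measured downward (tool z): block spans -19 (top) .. +26 (crosspiece)
        X=np.c_[np.cos(a)*P[:,0]+np.sin(a)*(P[:,2]),P[:,1],np.cos(a)*P[:,2]-np.sin(a)*P[:,0]]
        for dx in np.arange(-.006,.0061,.002):
            for dz in np.arange(.050,.0581,.002):
                q=proj(c,X+[dx,0,dz]);hull=cv2.convexHull(q.astype(np.float32)).astype(np.int32)
                k=np.zeros(m.shape,np.uint8);cv2.fillConvexPoly(k,hull,1)
                s=(k&m).sum()/((k|m).sum())
                if best is None or s>best[0]:best=(round(s,3),th,round(dx,3),round(dz,3))
    return best
if __name__=="__main__":print("IoU,tilt,dx,dz",fit(sys.argv[1]))
E
time python3 tilt.py w6; python3 - <<'E'
from h import *
s=C["scene"];q=(.5016,.2928,3.4758)
c_,s_=np.cos(q[2]),np.sin(q[2])
for p in((605,184),(720,146),(585,240),(705,205)):
  for z in(.012,.11,.12):
    X=onz(s,S(p),z);dx=X[:2]-q[:2];print(p,z,"restxy",c_*dx[0]+s_*dx[1],-s_*dx[0]+c_*dx[1])
E
```

```text
IoU,tilt,dx,dz (np.float64(0.856), np.float64(50.0), np.float64(0.006), np.float64(0.058))
(605, 184) 0.012 restxy -0.022179727908435132 0.007183183000192031
(605, 184) 0.11 restxy -0.06806638840780523 0.052568308899111606
(605, 184) 0.12 restxy -0.07274870070365923 0.057199444194919694
(720, 146) 0.012 restxy -0.024863560013134927 -0.09584932702531922
(720, 146) 0.11 restxy -0.07051958780210284 -0.04161019457169831
(720, 146) 0.12 restxy -0.0751783661479158 -0.03607558921928801
(585, 240) 0.012 restxy -0.061623544153366835 0.04616470515027485
(585, 240) 0.11 restxy -0.10412063559838126 0.08819998882421515
(585, 240) 0.12 restxy -0.10845707350093364 0.09248930348482125
(705, 205) 0.012 restxy -0.06862687299489496 -0.05651047563156271
(705, 205) 0.11 restxy -0.11052213964254924 -0.005651892171735146
(705, 205) 0.12 restxy -0.1147971668514935 -0.00046224079828334486
real	0m2.932s
user	0m3.322s
sys	0m0.227s
```

```bash
sed -i 's/np.arange(-.006,.0061,.002)/np.arange(-.004,.0161,.002)/;s/np.arange(.050,.0581,.002)/np.arange(.054,.0681,.002)/;s/-20,56,1/-20,56,2/' tilt.py; python3 tilt.py w6; python3 -c "
import numpy as np
for u in(.21,.0985): print(.5016+.945*u,.2928+.327*u)"; python3 go.py .70 .3615 .3387 198.9
```

```text
IoU,tilt,dx,dz (np.float64(0.91), np.float64(32.0), np.float64(0.002), np.float64(0.068))
0.7000500000000001 0.36147
0.5946825 0.3250095
pos [0.5523 0.3121 0.3387] yaw -161.08 rp [-3.142e+00 -2.000e-03] F [-0.  -0.5 -2.4] open 0.0231 t 11.63
t cm: [-15.57  -0.12   0.  ] spin 0.0
```

```bash
python3 -m crank '[[0,-2.5,0,0,0],[0,-5,0,0,0],[0,-7.5,0,0,0],[0,-10,0,0,0],[0,-12.5,0,0,0],[0,-15,0,0,0],[0,-15.6,0,0,0],[0,-15.6,0,0,0]]'; python3 -m crank '[[0,0,0,2,0],[0,0,0,4,0],[0,0,0,6,0],[0,0,0,8,0],[0,0,0,10,0],[0,0,0,12,0],[0,0,0,12.7,0],[0,0,0,12.7,0]]'; python3 go.py .5947 .325 .2115 198.9
```

```text
clock: 12.3
ee_pos: [0.7016, 0.3629, 0.3367]
orientation: [-3.141, -0.003, -2.812]
ft_force: [0.1, 0.3, -2.9]
opening: 0.0232
gripper_force: 59.5
clock: 12.97
ee_pos: [0.6983, 0.3622, 0.2102]
orientation: [-3.141, -0.005, -2.811]
ft_force: [0.4, 1.0, -2.9]
opening: 0.0231
gripper_force: 59.4
pos [0.6983 0.3622 0.2102] yaw -161.08 rp [-3.141 -0.005] F [ 0.4  1.  -2.9] open 0.0231 t 12.97
t cm: [11.01 -0.16 -0.13] spin 0.0
```

```bash
python3 -m crank '[[0,1,0,0,0],[0,2,0,0,0],[0,3,0,0,0],[0,3.5,0,0,0],[0,4,0,0,0],[0,4.5,0,0,0],[0,5,0,0,0],[0,5,0,0,0]]'; python3 -m crank '[[0,0.3,0,0,0],[0,0.6,0,0,0],[0,0.9,0,0,0],[0,1.2,0,0,0],[0,1.5,0,0,0],[0,1.8,0,0,0],[0,2,0,0,0],[0,2,0,0,0]]';python3 go.py .5947 .325 .2115 198.9; python3 cap.py w7; python3 tilt.py w7
```

```text
clock: 13.63
ee_pos: [0.6575, 0.348, 0.2176]
orientation: [3.141, 0.015, -2.812]
ft_force: [9.4, 2.7, 1.8]
opening: 0.023
gripper_force: 60.0
clock: 14.3
ee_pos: [0.6412, 0.3423, 0.2199]
orientation: [3.141, 0.022, -2.812]
ft_force: [12.3, 4.2, 5.8]
opening: 0.0227
gripper_force: 60.4
pos [0.6412 0.3423 0.2199] yaw -161.11 rp [3.141 0.022] F [12.3  4.2  5.8] open 0.0227 t 14.3
t cm: [ 4.96 -0.13  0.84] spin -0.0
[ 286  279   74  134 9186] [322.5143 347.33  ]
IoU,tilt,dx,dz (np.float64(0.906), np.float64(46.0), np.float64(-0.004), np.float64(0.068))
```

Contact is jamming: wall friction is holding the sliding corner up. I'll raise while pulling in, so friction helps the turn.

```bash
python3 -m crank '[[0,0,0,-0.5,0],[0,0,0,-1,0],[0,0,0,-1.5,0],[0,0.3,0,-2,0],[0,0.6,0,-2.5,0],[0,0.9,0,-3,0],[0,1.2,0,-3,0],[0,1.2,0,-3,0]]';python3 go.py .5947 .325 .2115 198.9; python3 cap.py w8
```

```text
clock: 15.02
ee_pos: [0.6233, 0.3365, 0.2445]
orientation: [-3.142, 0.004, -2.811]
ft_force: [4.6, 0.7, 0.0]
opening: 0.023
gripper_force: 60.4
pos [0.6233 0.3365 0.2445] yaw -161.07 rp [-3.142  0.004] F [4.6 0.7 0. ] open 0.023 t 15.02
t cm: [ 3.08 -0.16  3.3 ] spin 0.0
[ 285  290   76  129 8860] [322.5472 356.4121]
```

```bash
cat > tab.py <<'E'
from h import *
d=np.load("w6.npz");M=np.linalg.inv(d["tool_from_camera"]);c=dict(R=M[:3,:3],t=M[:3,3],fx=d["fx"],fy=d["fy"],cx=d["cx"],cy=d["cy"])
P=np.array([[x,y,z] for x in(-9,9) for y in(-12,12) for z in(-19,26)])/1000.
def bb(th,dx,dz,):
    a=np.radians(th);X=np.c_[np.cos(a)*P[:,0]+np.sin(a)*P[:,2],P[:,1],np.cos(a)*P[:,2]-np.sin(a)*P[:,0]]
    q=proj(c,X+[dx,0,dz]);return np.r_[q.min(0),q.max(0)]
if __name__=="__main__":
    r=least_squares(lambda v:(bb(*v)-[286,266,360,402]),[40,0,.056]);print(r.x,r.fun)
    r=least_squares(lambda v:(bb(40,*v)-[286,266,360,402]),[0,.056]);print(r.x,r.fun)
    for th in(40,30,20,10,0,-10):print(th,bb(th,*r.x).round(0))
    for b in([286,279,360,413],[285,290,361,419]):
        r=least_squares(lambda v:(bb(*v)-b),[35,0,.056]);print(r.x,r.fun)
E
python3 tab.py
```

```text
[59.131  -0.0023  0.061 ] [-3.2754  0.     -3.7834 -0.0055]
[-0.0031  0.0629] [-4.0315  0.4697 -3.1107 -0.4487]
40 [282. 266. 357. 402.]
30 [281. 270. 357. 403.]
20 [281. 275. 358. 403.]
10 [281. 281. 358. 401.]
0 [281. 289. 358. 396.]
-10 [281. 298. 358. 390.]
[39.7686 -0.0085  0.0635] [-3.3913  0.0701 -3.6832 -0.0721]
[19.2642 -0.0095  0.0627] [-3.345   0.0075 -3.8372 -0.0124]
```

```bash
python3 -m crank '[[0,0.4,0,-0.2,0],[0,0.8,0,-0.4,0],[0,1.2,0,-0.6,0],[0,1.6,0,-0.7,0],[0,2,0,-0.8,0],[0,2.4,0,-0.8,0],[0,2.8,0,-0.8,0],[0,2.8,0,-0.8,0]]';python3 go.py .5947 .325 .2115 198.9; python3 cap.py w9; python3 -c "
from h import *
print(monitor.get_obs()['ft_torque'])"
```

```text
clock: 15.73
ee_pos: [0.5971, 0.3275, 0.253]
orientation: [3.142, 0.005, -2.811]
ft_force: [5.6, 1.8, 1.4]
opening: 0.023
gripper_force: 62.5
pos [0.5971 0.3275 0.253 ] yaw -161.08 rp [3.142 0.005] F [5.6 1.8 1.4] open 0.023 t 15.73
t cm: [ 0.31 -0.16  4.15] spin 0.0
[ 285  306   76  121 8388] [322.617  368.6236]
[ 0.486  -1.5519  0.0583]
```

```bash
python3 -m crank '[[0,-0.7,0,0,0],[0,-1.4,0,0,0],[0,-2.1,0,0,0],[0,-2.8,0,0,0],[0,-3,0,0,0],[0,-3,0,0,0],[0,-3,0,0,0],[0,-3,0,0,0]]'; python3 go.py; python3 - <<'E'
from h import *
import subprocess
R=[]
for i in range(6):
    eyes.capture("top");o=monitor.get_obs();R.append(o["ft_torque"])
R=np.array(R);print(R, R@[.324,-.946,0])
c=eyes.capture("scene");np.savez("sc9.npz",**c)
from tab import bb
r=least_squares(lambda v:(bb(*v)-[285,306,361,427]),[10,0,.056]);print(r.x)
im=c["img"][60:330,300:520];t=eyes.capture("top")["img"][150:320,120:340]
w=np.load("w9.npz")["img"]
b=np.zeros((600,800,3),np.uint8);b[:490,:400]=cv2.resize(im,(400,490),interpolation=2);b[:309,400:]=cv2.resize(t,(400,309),interpolation=2);b[309:600,400:788]=cv2.resize(w,(388,291))
cv2.imwrite("pics/m9.png",b[:,:,::-1])
E
```

```text
clock: 16.45
ee_pos: [0.6241, 0.3368, 0.2504]
orientation: [-3.142, -0.001, -2.811]
ft_force: [1.0, -0.1, -2.7]
opening: 0.0231
gripper_force: 61.9
pos [0.6241 0.3368 0.2504] yaw -161.08 rp [-3.142e+00 -1.000e-03] F [ 1.  -0.1 -2.7] open 0.0231 t 16.45
[[ 0.0519  0.0192  0.0308]
 [-0.0085  0.0024  0.0151]
 [-0.0297  0.0487 -0.0376]
 [-0.0065 -0.0582 -0.0166]
 [ 0.0365 -0.0553 -0.0525]
 [-0.0051 -0.0132  0.0852]] [-0.0014 -0.005  -0.0557  0.0529  0.0642  0.0108]
[ 7.9135 -0.0132  0.062 ]
```

```bash
python3 cap.py w10; python3 - <<'E'
from h import *
for n in("w6","w10"):
    im=np.load(n+".npz")["img"];print(n,[tuple(int(v) for v in im[y,322]) for y in range(230,440,6)])
    g=im[:,322,:].astype(int).sum(1)
E
```

```text
[ 285  306   76  121 8362] [322.5582 368.3853]
w6 [(21, 21, 21), (21, 20, 21), (22, 21, 21), (19, 18, 18), (19, 19, 18), (20, 19, 19), (93, 27, 24), (133, 38, 35), (135, 39, 35), (134, 38, 35), (134, 39, 35), (134, 38, 34), (135, 39, 35), (133, 39, 35), (133, 39, 35), (133, 39, 35), (133, 38, 35), (134, 39, 35), (107, 31, 27), (105, 29, 27), (105, 29, 27), (104, 28, 26), (104, 29, 26), (105, 30, 28), (105, 30, 27), (103, 29, 27), (109, 30, 28), (104, 29, 26), (98, 27, 24), (233, 236, 228), (232, 235, 228), (231, 234, 226), (231, 234, 227), (232, 236, 228), (89, 90, 84)]
w10 [(16, 16, 16), (16, 16, 16), (14, 15, 15), (15, 16, 16), (17, 18, 17), (15, 15, 14), (15, 15, 15), (13, 13, 13), (22, 22, 23), (23, 22, 23), (22, 23, 23), (23, 23, 23), (23, 22, 23), (89, 25, 22), (89, 26, 23), (77, 21, 18), (79, 23, 20), (78, 22, 19), (77, 21, 19), (77, 22, 19), (78, 21, 18), (78, 23, 20), (76, 22, 19), (77, 22, 19), (77, 22, 19), (77, 21, 19), (109, 30, 28), (115, 33, 29), (116, 33, 30), (114, 32, 28), (114, 32, 29), (114, 33, 28), (111, 32, 28), (230, 234, 226), (88, 89, 83)]
```

```bash
cat > edge.py <<'E'
from tab import *
import sys
P4=np.array([[22,0,26],[9,0,26],[9,0,-19],[-9,0,-19]])/1000.
def rows(th,dx,dz):
    a=np.radians(th);X=np.c_[np.cos(a)*P4[:,0]+np.sin(a)*P4[:,2],P4[:,1],np.cos(a)*P4[:,2]-np.sin(a)*P4[:,0]]
    return proj(c,X+[dx,0,dz])[:,1]
n=sys.argv[1];im=np.load(n+".npz")["img"][:,316:330].astype(float).mean(1);g=im.sum(1)
d=np.diff(cv2.GaussianBlur(im[:,:1],(1,5),1)[:,0]);ks=[i for i in range(200,440) if abs(d[i])>1 and abs(d[i])==abs(d[i-2:i+3]).max()];print([(k,round(d[k],1)) for k in ks])
if len(sys.argv)>2:
    b=np.array([float(v) for v in sys.argv[2:6]])
    use=~np.isnan(b);r=least_squares(lambda v:(rows(*v)-b)[use],[5,0,.058]);print("theta,dx,dz",r.x,r.fun)
E
python3 edge.py w6; python3 edge.py w10 276 306 385 427;python3 edge.py w10 nan 306 385 427
```

```text
[(265, np.float64(33.1)), (334, np.float64(-4.2)), (386, np.float64(2.9)), (391, np.float64(-5.2)), (402, np.float64(43.5)), (429, np.float64(-32.5))]
[(203, np.float64(38.7)), (206, np.float64(-59.3)), (220, np.float64(36.3)), (225, np.float64(-44.8)), (274, np.float64(3.0)), (305, np.float64(22.7)), (319, np.float64(-1.3)), (384, np.float64(7.1)), (426, np.float64(34.8)), (430, np.float64(-31.0))]
theta,dx,dz [ 6.5458 -0.0106  0.0587] [ 0.9283 -1.0244 -0.3323  0.4042]
[(203, np.float64(38.7)), (206, np.float64(-59.3)), (220, np.float64(36.3)), (225, np.float64(-44.8)), (274, np.float64(3.0)), (305, np.float64(22.7)), (319, np.float64(-1.3)), (384, np.float64(7.1)), (426, np.float64(34.8)), (430, np.float64(-31.0))]
theta,dx,dz [ 6.6555 -0.012   0.0605] [0. 0. 0.]
```

```bash
python3 edge.py w6 nan 265 387 402|tail -1; python3 -m crank '[[0,1,0,0,0],[0,2,0,0,0],[0,2.8,0,0,0],[0,3.3,0,0,0],[0,3.8,0,0,0],[0,4.2,0,0,0],[0,4.6,0,0,0],[0,4.6,0,0,0]]';python3 go.py; python3 cap.py w11;python3 edge.py w11;  python3 -m crank '[[0,-1,0,-1,0],[0,-2,0,-2,0],[0,-3,0,-3,0],[0,-4,0,-5,0],[0,-4,0,-7,0],[0,-4,0,-9,0],[0,-4,0,-9,0],[0,-4,0,-9,0]]';python3 cap.py w12;python3 edge.py w12
```

```text
theta,dx,dz [37.3662 -0.0015  0.0609] [ 0. -0.  0.]
clock: 17.57
ee_pos: [0.583, 0.3227, 0.2532]
orientation: [3.141, 0.007, -2.812]
ft_force: [5.3, 3.3, 1.8]
opening: 0.0231
gripper_force: 63.7
pos [0.583  0.3227 0.2532] yaw -161.1 rp [3.141 0.007] F [5.3 3.3 1.8] open 0.0231 t 17.57
[ 285  315   77  114 7988] [322.6097 374.1018]
[(211, np.float64(-72.4)), (222, np.float64(37.3)), (226, np.float64(-47.3)), (237, np.float64(32.4)), (242, np.float64(-43.3)), (282, np.float64(5.5)), (314, np.float64(19.1)), (382, np.float64(7.4)), (429, np.float64(38.0))]
clock: 18.28
ee_pos: [0.6189, 0.335, 0.3411]
orientation: [3.141, 0.001, -2.811]
ft_force: [-0.7, 0.1, -2.6]
opening: 0.0227
gripper_force: 63.3
[ 285  315   77  116 8098] [322.674  374.8232]
[(200, np.float64(-8.4)), (205, np.float64(-49.1)), (222, np.float64(40.8)), (225, np.float64(-46.1)), (237, np.float64(35.0)), (241, np.float64(-43.2)), (282, np.float64(4.9)), (314, np.float64(18.3)), (382, np.float64(7.3)), (430, np.float64(37.7))]
```

```bash
python3 edge.py w12 283 315 383 431 |tail -1; python3 edge.py w12 nan 315 383 431|tail -1; python3 - <<'E'
from h import *
R=np.array([(eyes.capture("top"),monitor.get_obs()["ft_torque"])[1] for i in range(8)]);print((R@[.324,-.946,0]).round(3),R.mean(0))
E
python3 go.py .6561 -.0087 .36 184.9
```

```text
theta,dx,dz [-0.2164 -0.0107  0.0558] [ 1.1299 -1.2304 -0.3894  0.4635]
theta,dx,dz [-0.2237 -0.0123  0.0577] [0. 0. 0.]
[-0.052 -0.033  0.006 -0.009 -0.045  0.003 -0.003 -0.01 ] [-0.0055  0.017  -0.003 ]
pos [0.6187 0.3349 0.3403] yaw -161.08 rp [-3.142e+00 -1.000e-03] F [-0.4  0.3 -1.6] open 0.0228 t 18.73
t cm: [  7.6  -33.71  -1.97] spin 14.0
```

The sign is upright in the grip (tilt ≈ 0°) and clear of the rest. Now I'll carry it above the rail.

```bash
python3 go.py .647 -.0105 .38 184.9; python3 -m crank '[[0,0,0,-2,0],[0,0.5,-2.5,-3.5,2],[0,1.5,-5,-4,4],[0,2.5,-8,-4,6],[0,3.5,-11,-4,8],[0,4.5,-14,-4,10],[0,5,-17,-4,12],[0,5.5,-18,-4,14]]'; python3 -m crank '[[0,0,0,0,0]]'; python3 go.py .647 -.0105 .38 184.9
```

```text
pos [0.6187 0.3349 0.3403] yaw -161.08 rp [-3.142e+00 -1.000e-03] F [-0.4  0.3 -1.6] open 0.0228 t 18.73
t cm: [  8.52 -33.59  -3.97] spin 14.0
clock: 19.4
ee_pos: [0.6259, 0.1428, 0.381]
orientation: [-3.139, 0.001, -3.062]
ft_force: [0.1, -1.1, -3.4]
opening: 0.0233
gripper_force: 63.1
clock: 19.48
ee_pos: [0.6253, 0.1439, 0.381]
orientation: [-3.141, -0.0, -3.061]
ft_force: [0.1, -0.4, -2.7]
opening: 0.0235
gripper_force: 63.1
pos [0.6253 0.1439 0.381 ] yaw -175.38 rp [-3.141 -0.   ] F [ 0.1 -0.4 -2.7] open 0.0235 t 19.48
t cm: [ -0.92 -15.56   0.1 ] spin -0.3
```

```bash
python3 -m crank '[[0,-0.2,-3,0,-0.3],[0,-0.4,-6,0,-0.3],[0,-0.6,-9,0,-0.3],[0,-0.8,-12,0,-0.3],[0,-0.9,-14,0,-0.3],[0,-0.9,-15,0,-0.3],[0,-0.9,-15.6,0,-0.3],[0,-0.9,-15.6,0,-0.3]]'; python3 -m crank '[[0,0,0,0,0],[0,0,0,0,0]]'>/dev/null; python3 go.py .647 -.0105 .38 184.9; python3 cap.py w13;python3 edge.py w13; python3 - <<'E'
from h import *
w=np.load("w13.npz")["img"];s=eyes.capture("scene")["img"][120:320,240:410];t=eyes.capture("top")["img"][120:260,220:420]
b=np.zeros((600,800,3),np.uint8);b[:360,:480]=cv2.resize(w,(480,360),interpolation=3);b[:376,480:800]=cv2.resize(s,(320,376),interpolation=2);b[376:600,480:800]=cv2.resize(t,(320,224),interpolation=2)
cv2.imwrite("pics/m13.png",b[:,:,::-1])
E
```

```text
clock: 20.15
ee_pos: [0.6476, -0.0077, 0.3807]
orientation: [3.141, -0.0, -3.051]
ft_force: [-0.4, 0.1, -2.2]
opening: 0.0233
gripper_force: 63.1
pos [ 0.6474 -0.0062  0.3809] yaw -174.67 rp [3.141 0.   ] F [ 0.3 -0.9 -3. ] open 0.0233 t 20.32
t cm: [ 0.08 -0.43  0.09] spin 0.4
[ 285  315   77  115 8082] [322.6719 374.7237]
[(201, np.float64(20.5)), (205, np.float64(-48.8)), (222, np.float64(39.9)), (225, np.float64(-45.4)), (237, np.float64(33.4)), (241, np.float64(-42.4)), (282, np.float64(5.3)), (305, np.float64(-1.2)), (314, np.float64(19.2)), (382, np.float64(7.3)), (430, np.float64(4.6))]
```

View pics/m13.png

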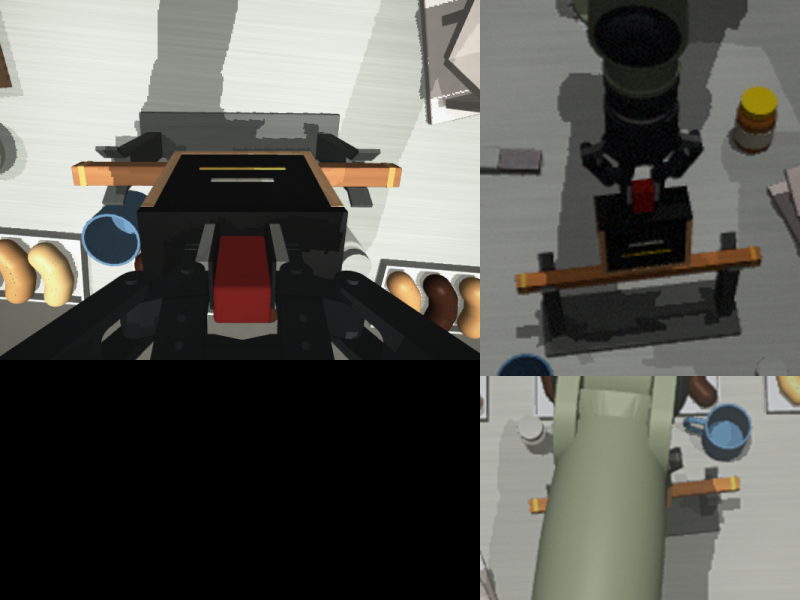

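The last picture shows the sign upright and aligned above the rail. In the wrist panel the rail's ends are at (72,174) and (401,176), so the rail's centre is a few mm toward −y. I'll compute the rail's position and then descend.

```bash
python3 - <<'E'
from h import *
d=np.load("w13.npz");k=4/3;im=d["img"]
for col in (120,140,480,500):
    h=im[200:270,col].astype(int);e=h[:,0]-h[:,2];on=np.nonzero(e>45)[0]+200;print(col,on.min(),on.max(),end=" ")
    A=wz(d,(col,on.min()),.16);B=wz(d,(col,on.max()+1),.16);print(A,B,np.linalg.norm(A-B))
L=wz(d,(72*k,174*k),.16);R=wz(d,(401*k,176*k),.16);print(L,R,(L+R)/2,np.linalg.norm(L-R))
E
```

```text
120 215 246 [ 0.6557 -0.1507  0.16  ] [ 0.6801 -0.1519  0.16  ] 0.024475252746209857
140 221 247 [ 0.6588 -0.1365  0.16  ] [ 0.6796 -0.1373  0.16  ] 0.020719089656733438
480 223 248 [0.6373 0.1084 0.16  ] [0.6569 0.1124 0.16  ] 0.019971295347384618
500 223 248 [0.636  0.1228 0.16  ] [0.6555 0.1272 0.16  ] 0.02000606755851323
[ 0.6702 -0.1687  0.16  ] [0.6423 0.1499 0.16  ] [ 0.6562 -0.0094  0.16  ] 0.3198754407792512
```

```bash
python3 -m crank '[[0,0,-0.4,0,0.3],[0,0,-0.4,1.5,0.3],[0,0,-0.4,3,0.3],[0,0,-0.4,4.5,0.3],[0,0,-0.4,6,0.3],[0,0,-0.4,7,0.3],[0,0,-0.4,8,0.3],[0,0,-0.4,8,0.3]]'; python3 -m crank '[[0,0,0,0.6,0],[0,0,0,1.2,0],[0,0,0,1.8,0],[0,0,0,2.4,0],[0,0,0,3,0],[0,0,0,3.5,0],[0,0,0,3.7,0],[0,0,0,3.7,0]]';python3 go.py .647 -.0104 .2507 184.9
```

```text
clock: 21.13
ee_pos: [0.647, -0.0117, 0.2986]
orientation: [3.141, -0.003, -3.056]
ft_force: [-0.8, -0.7, -2.6]
opening: 0.0233
gripper_force: 63.0
clock: 21.8
ee_pos: [0.6475, -0.0118, 0.2631]
orientation: [3.141, -0.001, -3.056]
ft_force: [-0.3, 0.5, -2.6]
opening: 0.023
gripper_force: 63.1
pos [ 0.6475 -0.0118  0.2631] yaw -175.08 rp [ 3.141e+00 -1.000e-03] F [-0.3  0.5 -2.6] open 0.023 t 21.8
t cm: [0.04 0.14 1.24] spin 0.0
```

No contact yet. I'll ease down in 2 mm steps.

```bash
python3 -m crank '[[0,0,0.15,0.2,0],[0,0,0.15,0.4,0],[0,0,0.15,0.6,0],[0,0,0.15,0.8,0],[0,0,0.15,0.9,0],[0,0,0.15,0.9,0]]'; for i in 1 2 3; do python3 -m crank '[[0,0,0,0.1,0],[0,0,0,0.15,0],[0,0,0,0.15,0]]' | sed -n '2p;4p'; done
```

```text
clock: 22.3
ee_pos: [0.6476, -0.0103, 0.2546]
orientation: [3.141, -0.0, -3.056]
ft_force: [0.1, 0.5, -2.1]
opening: 0.0232
gripper_force: 63.1
ee_pos: [0.6478, -0.0103, 0.2533]
ft_force: [-0.6, -1.1, -2.7]
ee_pos: [0.6477, -0.0103, 0.2517]
ft_force: [0.3, -0.0, -1.8]
ee_pos: [0.6477, -0.0103, 0.2502]
ft_force: [-0.3, -1.2, -2.3]
```

```bash
for i in 1 2 3; do python3 -m crank '[[0,0,0,0.1,0],[0,0,0,0.1,0],[0,0,0,0.1,0]]' | sed -n '2p;4p'; done
```

```text
ee_pos: [0.6477, -0.0103, 0.2493]
ft_force: [0.5, -0.9, -2.9]
ee_pos: [0.6478, -0.0103, 0.2484]
ft_force: [-0.2, -0.6, -2.0]
ee_pos: [0.648, -0.0103, 0.2483]
ft_force: [-2.7, 0.1, 4.3]
```

Contact. I'll release slowly and withdraw.

```bash
python3 -m crank '[[0.29,0,0,0,0],[0.31,0,0,0,0],[0.35,0,0,0,0],[0.4,0,0,0,0],[0.5,0,0,0,0],[0.7,0,0,0,0],[0.8,0,0,0,0],[0.8,0,0,0,0]]'; python3 -m crank '[[0.8,0,0,-1.5,0],[0.8,0,0,-4,0],[0.8,0,0,-7,0],[0.8,0,0,-10,0],[0.8,0,0,-13,0],[0.8,0,0,-15,0],[0.8,0,0,-15,0],[0.8,0,0,-15,0]]'; python3 cap.py w14; python3 - <<'E'
from h import *
d=np.load("w14.npz");im=d["img"]
h=cv2.cvtColor(im,cv2.COLOR_RGB2HSV)
c0=eyes.capture("scene")["img"]
for n,old in(("scene",C["scene"]["img"]),):
    m=(c0[190:312,240:420,0].astype(int)-c0[190:312,240:420,2]>50)
np.savez("sc14.npz",img=c0)
w=dict(d);Rw=Ro.from_euler("xyz",d["r"]).as_matrix();M=d["tool_from_camera"];Rc=Rw@M[:3,:3];w.update(R=Rc.T,t=-Rc.T@(Rw@M[:3,3]+d["p"]))
# predicted pixel bounds of block for ideal hang
q=(.6575,-.0094,.0855)
P=np.array([[x,y,z] for x in(-9,9) for y in(-12,12) for z in(8,53)])/1000.+[0,0,.16]
for nm,cm in(("wrist",w),("scene",C["scene"])):
    p=proj(cm,se2(q,P));print(nm,"pred bbox",p.min(0),p.max(0))
hs=cv2.cvtColor(c0,cv2.COLOR_RGB2HSV);m=(((hs[:,:,0]<8)|(hs[:,:,0]>172))&(hs[:,:,1]>150)&(hs[:,:,2]>60));ys,xs=np.nonzero(m[150:300,250:400]);print("scene red",xs.min()+250,ys.min()+150,xs.max()+251,ys.max()+151)
E
python3 go.py
```

```text
clock: 24.47
ee_pos: [0.6478, -0.0103, 0.2473]
orientation: [-3.142, -0.0, -3.056]
ft_force: [-0.1, -0.8, 0.8]
opening: 0.0682
gripper_force: 0.0
clock: 25.13
ee_pos: [0.6483, -0.0104, 0.3988]
orientation: [-3.141, 0.003, -3.056]
ft_force: [-0.5, 0.3, -0.8]
opening: 0.0682
gripper_force: 0.0
[ 305  218   37   42 1464] [323.     238.7473]
wrist pred bbox [303.1068 218.0975] [340.4635 261.9296]
scene pred bbox [318.8594 246.2809] [330.0201 263.2793]
scene red 320 247 331 254
pos [ 0.6474 -0.0103  0.3962] yaw -175.09 rp [ 3.141e+00 -2.000e-03] F [ 0.2  0.  -0.1] open 0.0684 t 25.23
```

The block's outline matches the ideal hang within 2 px. One last numeric check of the rail and stability, then I'll hand in.

```bash
python3 -m crank '[[0.8,0,0,-3,0],[0.8,0,0,-3,0],[0.8,0,0,-3,0],[0.8,0,0,-3,0],[0.8,0,0,-3,0],[0.8,0,0,-3,0]]' >/dev/null; python3 cap.py w15; python3 - <<'E'
from h import *
d=np.load("w15.npz");im=d["img"]
h=cv2.cvtColor(im,cv2.COLOR_RGB2HSV)
for col in range(110,560,15):
    e=im[130:300,col,0].astype(int)-im[130:300,col,2];on=np.nonzero(e>45)[0]+130
    if len(on)>12:
        A=wz(d,(col,on.min()),.16);B=wz(d,(col,on.max()+1),.16);print(col,((A+B)/2)[:2],round(np.linalg.norm(A-B),3))
Rw=Ro.from_euler("xyz",d["r"]).as_matrix();M=d["tool_from_camera"];Rc=Rw@M[:3,:3];w=dict(d);w.update(R=Rc.T,t=-Rc.T@(Rw@M[:3,3]+d["p"]))
P=np.array([[x,y,z] for x in(-9,9) for y in(-12,12) for z in(8,53)])/1000.+[0,0,.16];p=proj(w,se2((.6575,-.0094,.0855),P));print("pred",p.min(0),p.max(0))
a,b=cv2.imread("pics/scene0.png"),eyes.capture("scene")["img"][:,:,::-1]
for n,(x,y) in dict(mug=(265,328),jar=(387,183),shaker=(393,323),bowl=(187,303),brush=(240,206)).items():
    print(n,np.abs(a[y-12:y+12,x-12:x+12].astype(int)-b[y-12:y+12,x-12:x+12]).mean().round(1))
E
```

```text
[ 306  212   34   37 1186] [322.2293 230.4528]
140 [ 0.671  -0.1601] 0.023
155 [ 0.6699 -0.1476] 0.021
170 [ 0.6692 -0.1352] 0.02
185 [ 0.6681 -0.1227] 0.02
200 [ 0.6666 -0.1102] 0.019
215 [ 0.6655 -0.0978] 0.019
230 [ 0.6645 -0.0853] 0.019
245 [ 0.6634 -0.0729] 0.019
320 [ 0.6487 -0.0113] 0.069
335 [0.6508 0.0013] 0.063
380 [0.6216 0.0352] 0.012
395 [0.6521 0.0517] 0.02
410 [0.651  0.0642] 0.02
425 [0.65   0.0767] 0.02
440 [0.6489 0.0891] 0.02
455 [0.6478 0.1016] 0.02
470 [0.6467 0.1141] 0.02
485 [0.6456 0.1265] 0.02
500 [0.6437 0.1388] 0.023
pred [304.2673 212.3494] [338.2602 251.2973]
mug 2.5
jar 5.0
shaker 9.6
bowl 3.8
brush 7.5
```

```bash
python3 -c "
from station import manip
print(manip.close_job())"
```

```text
the job is handed in; nothing more can be done
None
```

The job is handed in: the rail is seated in both forks with near-equal overhang, and the sign hangs upright astride it at mid-span with the gripper clear, at about 26 s of the 67 s allowed.

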